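# Lay the turned leg down in the marking-out jig

### The job

The turned wooden leg stands on end in the marking-out jig. Without gripping or lifting it, tip it over onto its side with your fingers, away from the jig's end stop, lowering it so that it lands gently along the bed, and push it along between the rails until its foot is up against the stop. Leave the other things on the bench alone.

Things in the scene. Friction and masses are not known exactly. Their poses are not given: they have to be found in the camera images.
- leg: turned wooden leg, about 0.3 kg, 210 mm long, standing free on the jig's bed, foot 4 to 25 mm from the stop: 36 x 36 mm square foot 55 mm long and square head 95 mm long, round middle up to 33 mm across. Origin at the centre of the foot's underside; z runs from foot to head; at the start x, y are parallel to the jig's x, y within 0.05 rad. It falls once tipped by about 0.16 rad
- leg_foot (a point): centre of the leg's foot end face (same point as the leg's origin)
- leg_head (a point): centre of the leg's head end face, 210 mm from the foot
- jig: marking-out jig fixed to the bench: plywood bed 75 mm wide, its top 40 mm above the bench, end stop at its -x end. Two dark rails 10 mm high and 10 mm wide run along the bed; the channel between them is 46 mm wide, centred on y = 0. Origin on the bench surface; x runs along the channel from the stop to the open end, z up. The leg is to be tipped towards +x
- bed_end (a point): middle of the top edge of the bed at its open end, 100 mm from the jig's origin towards +x, 40 mm above the bench; there is no rail or wall across it, and the head of the leg, lying, reaches past it with open space below
- stop_face (a point): centre of the face of the end stop that looks along the jig's +x: 100 mm from the jig's origin towards -x and 52.5 mm above the bench. The stop is a dark wooden block 75 mm wide, 25 mm thick, standing 25 mm above the bed
- gouge: turning gouge lying on the bench: round wooden handle 170 x 32 mm and flat steel blade 140 mm; origin at the joint of handle and blade, x along the blade
- skew: skew chisel lying on the bench: round wooden handle 170 x 32 mm and flat steel blade 120 mm; origin at the joint of handle and blade, x along the blade
- bowl: small turned wooden bowl, 124 mm across, 55 mm high; origin under its centre
- glue: white glue bottle, 56 mm across, 150 mm tall; origin under its centre
- wax: flat wax can, 72 mm across, 50 mm high; origin under its centre
- mallet: round wooden mallet standing on its head, 84 mm across, 205 mm tall; origin under its centre
- faceplate: dark steel lathe faceplate, a flat ring 96 mm across, 14 mm high; origin under its centre
Mind the look-alikes: they are no part of the job. What is shaped like the leg but orange or turquoise is not meant. What is shaped like the jig but yellow is not meant.

How it is judged:
By the outcome, as a careful person would: the job done as asked, in the order asked, and still so for the second after the job is handed in, with the robot touching nothing.
It also fails if it takes over 54 s, if anything falls off the work surface, if the arm or the gripper's body presses on something with over 40 N, if the wrist force passes 120 N, or if a joint passes its speed limit or range.

### The arm

A 6-joint arm with a two-finger parallel gripper is mounted at the origin on the work surface. World frame = base frame: x ahead of the robot, y to its left, z up, the work surface at z = 0. Lengths are in m, angles in rad, forces in N, time in s.
With the tool pointing down it reaches from about 0.25 to 0.725 m from the base axis. Payload 4 kg.
Tool frame: the origin (TCP) lies on the centre line of the jaws, within the pads' length; the fingertips stand 22 mm ahead of it and the grasp point (between the pads) lies 3 mm ahead of it; z points along the fingers, y is the line along which they close (so a half turn about z gives the same grasp; the last joint's range is limited). The gripper opens to 85 mm and grips with 20 to 120 N. Pads are 22 mm wide; open, the fingers measure 114 mm over their backs; the gripper's body (76 mm by 85 mm) begins 54 mm behind the grasp point. The pads swing forward as they close: fully open they stand 13 mm farther back than shut.
Start: joints at [-1.308, 0.241, 0.005, 1.335, 0, 1.571], TCP at [0.13, -0.483, 0.253] pointing down, gripper open.
Joint ranges: [-2.72, 2.72], [-1.05, 1.87], [-1.09, 1.28], [-1.99, 2.15], [-1.42, 1.44], [-3.14, 3.14]. Speed limits (rad/s): [2.79, 2.79, 3.14, 3.14, 3.14, 3.14].

### API

Orientations are given as a unit quaternion [x, y, z, w].
In Python, from workcell import bot gives the robot as it stands.
- The arm moves only by the shell command python3 -m inch 'ROWS'. ROWS is JSON, one flat list of numbers, 7 for each row, row after row: the shift along the world's x, y, z in mm, then the turn, a rotation vector about the world's x, y, z in rad, then the opening in per cent of the stroke, from 0 (shut) to 100 (fully open). A call has 1 to 8 rows; each row is the pose to reach, as a shift and turn from the pose commanded when the call began; what a row does not reach only later rows make up. A row lasts 1/12 s, in which the tool goes at most 41.7 mm and 7.16 degrees, less where a joint would pass 70% of its speed; a pose out of reach is approached as far as the arm can. A call with a gripper value outside its range is refused whole. The fingers move at their own pace and stop on an object; the grip force is fixed at half the most. Time passes only in rows, so rows that repeat a pose let the fingers close. It gives the time, the measured TCP pose, the force, the opening and the grip force at its end, in the units of the state.
- bot.get_obs(): the state, without advancing time (a new reading comes with each control period).
- bot.camera(name): name is "scene" or "side" or "wrist"; returns the picture (400x640x3 uint8, blue, green, red); there is no depth.
- bot.camera_info(name): a dict with "intrinsics" (3x3 intrinsics, pixels), "distortion" ([k1, k2, p1, p2, k3] as OpenCV has them; the pictures are not rectified), "camera_from_world" (4x4, takes a point from world to camera coordinates); the wrist camera has in their place "hand_eye" (4x4, takes a point from camera to tool coordinates, whose origin is the TCP and whose axes are the flange's). Camera axes: x right, y down, z forward; pixel columns grow to the right and rows downward; lengths in m; the calibration is good to about 2 mm. A picture is of the moment at which its call begins: read the wrist's pose just before it. camera_info takes no time and is no camera call.
- bot.job_done(): hands the job in; it is judged then, once.
Trained networks look in the newest picture that a camera, given by its name, has taken for a name from the list of things; names that differ only in an ending like _2 or _b are one class to them, and where a whole thing is asked for, a point or a joint stands for the part that bears it (a point fixed in the world has none). Each returns a list of dicts, best first, with "confidence" (0 to 1); they miss things now and then, are a little off and sometimes report something else, mostly with a low value. They report only what shows in the picture. A call takes as long as a camera call. They do not tell look-alikes from the thing itself.
- bot.silhouettes(camera, target): "mask" (400x640 bool, what is visible of it) and "uv" ([column, row] in pixels, amid what is visible of it).
- bot.spot_point(camera, target): "uv" ([column, row] in pixels: a listed point, or the origin of a listed thing).
The state is a dict: "clock": time; "joint_pos": joint angles; "joint_vel": joint speeds; "tau": joint torques, N m; "eef_pos": TCP position; "tool_rot": TCP orientation; "ft_force": force on the tool from outside, world axes, zero at the start; "ft_torque": the same for the moment, N m; "grip_width": finger opening in m; "grasp_force": force on a finger pad.
Only numpy, scipy, OpenCV 4.12 (cv2) and the standard library are available. Lean on these libraries where they do the work, as an engineer would, in place of code of your own. Each camera call takes 0.05 s, during which the arm holds its last target. There are 200 camera calls.

## Working session

There is one attempt and no reset: what is moved stays moved. The work goes in short steps, Python scripts to look and compute and a shell command to move; the robot and the scene stay as the last step left them, time stands still between calls to the robot, and variables do not carry over. Pictures are saved under pics/ and viewed, at most 12 in all, crops included, and the job is handed in when it is done.

```bash
mkdir -p pics
cat > h.py <<'E'
import numpy as np, cv2, json
from workcell import bot
def ray(cam,uv):
    i=bot.camera_info(cam);K=np.array(i["intrinsics"]);d=np.array(i["distortion"])
    p=cv2.undistortPoints(np.array([[uv]],float),K,d)[0,0];T=np.array(i["camera_from_world"])
    R,t=T[:3,:3],T[:3,3];return -R.T@t,R.T@np.array([p[0],p[1],1])
def atz(cam,uv,z):
    o,r=ray(cam,uv);return o+r*(z-o[2])/r[2]
def proj(cam,P):
    i=bot.camera_info(cam);T=np.array(i["camera_from_world"])
    return cv2.projectPoints(np.array(P,float).reshape(-1,3),cv2.Rodrigues(T[:3,:3])[0],T[:3,3],np.array(i["intrinsics"]),np.array(i["distortion"]))[0][:,0]
E
python3 - <<'E'
from h import *
np.set_printoptions(precision=3,suppress=True)
for c in("scene","side"):
    im=bot.camera(c);cv2.imwrite(f"pics/{c}0.png",im)
    for n in("leg_foot","leg_head","bed_end","stop_face","jig"):
        for z in bot.spot_point(c,n):print(c,n,z["confidence"],z["uv"], atz(c,z["uv"],{"leg_foot":.04,"leg_head":.25,"bed_end":.04,"stop_face":.0525,"jig":0}[n]))
o=bot.get_obs();print(o["clock"],o["eef_pos"],o["tool_rot"],o["grip_width"])
E
```

```text
scene leg_foot 0.89 [361.5, 267.0] [0.545 0.14  0.04 ]
scene leg_foot 0.85 [371.5, 250.8] [0.474 0.117 0.04 ]
scene leg_foot 0.83 [397.6, 271.5] [0.487 0.219 0.04 ]
scene leg_foot 0.75 [431.9, 258.4] [0.376 0.256 0.04 ]
scene leg_head 0.97 [379.2, 196.7] [0.498 0.14  0.25 ]
scene leg_head 0.89 [407.0, 211.6] [0.5   0.225 0.25 ]
scene leg_head 0.7 [365.7, 207.7] [0.558 0.147 0.25 ]
scene bed_end 0.93 [311.5, 242.7] [ 0.575 -0.029  0.04 ]
scene bed_end 0.69 [468.3, 249.4] [0.266 0.311 0.04 ]
scene bed_end 0.58 [298.8, 322.2] [0.789 0.159 0.04 ]
scene stop_face 0.92 [537.3, 278.8] [0.254 0.506 0.052]
scene jig 0.9 [495.2, 278.4] [0.275 0.41  0.   ]
scene jig 0.84 [343.5, 268.2] [0.553 0.082 0.   ]
side leg_foot 0.83 [318.2, 282.4] [0.44  0.118 0.04 ]
side leg_foot 0.65 [284.2, 279.5] [0.551 0.159 0.04 ]
side leg_foot 0.6 [304.5, 306.5] [0.437 0.228 0.04 ]
side leg_foot 0.56 [293.6, 265.2] [0.552 0.089 0.04 ]
side leg_head 0.87 [319.7, 242.9] [0.435 0.121 0.25 ]
side leg_head 0.82 [278.5, 233.3] [0.571 0.143 0.25 ]
side leg_head 0.7 [306.3, 264.9] [0.433 0.219 0.25 ]
side bed_end 0.79 [340.8, 348.1] [0.267 0.314 0.04 ]
side bed_end 0.66 [298.7, 243.2] [ 0.584 -0.013  0.04 ]
side stop_face 0.98 [283.2, 280.9] [0.546 0.174 0.052]
side jig 0.73 [294.2, 267.5] [ 0.561  0.069 -0.   ]
side jig 0.59 [328.6, 383.3] [0.26  0.417 0.   ]
0.6 [ 0.13  -0.483  0.253] [0.991 0.131 0.    0.   ] 0.08520925306325122
```

View pics/scene0.png

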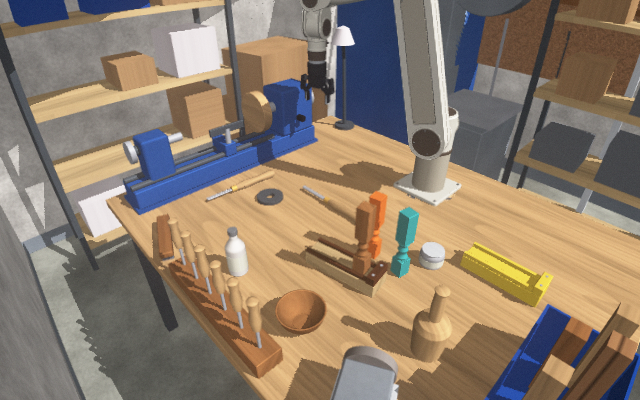

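View pics/side0.png

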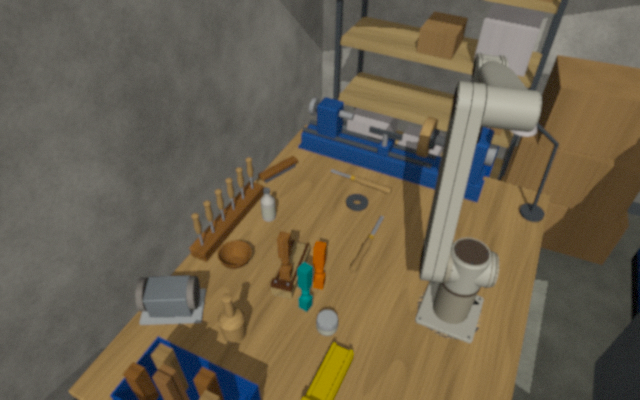

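Candidates for the leg are brown (366,240), orange (377,225) and turquoise (404,243) in the scene view. Brown matches the description, and it stands on the wooden jig at (345,262). The yellow jig at (505,272) is the decoy. Next I'll refine the measurements and check this choice in a crop.

Run:
```python
from h import *
np.set_printoptions(precision=3,suppress=True)
def tri(a,b):
    A=np.zeros((3,3));B=np.zeros(3);L=[]
    for c,uv in(("scene",a),("side",b)):
        o,r=ray(c,uv);r/=np.linalg.norm(r);M=np.eye(3)-np.outer(r,r);A+=M;B+=M@o
    return np.linalg.solve(A,B)
head=tri([365.7,207.7],[278.5,233.3]);foot=tri([361.5,267],[284.2,279.5]);be=tri([311.5,242.7],[298.7,243.2])
print(head,foot,be)
for n,h in(("glue",.0),("faceplate",.0),("gouge",.016),("skew",.016),("bowl",0),("mallet",0),("wax",0)):
    for c in("scene","side"):
        if n=="glue" and c=="scene":bot.camera(c)
        print(n,c,[(z["confidence"],atz(c,z["uv"],h)[:2]) for z in bot.spot_point(c,n)[:2]])
ims={c:cv2.imread(f"pics/{c}0.png") for c in("scene","side")}
yaw=-1.40;x=np.array([np.cos(yaw),np.sin(yaw),0]);y=np.array([-x[1],x[0],0])
O=np.array([.582,-.02,0])-.1*x
bed=[O+a*x+b*y+[0,0,h] for h,a,b in((.04,-.1,-.0375),(.04,.1,-.0375),(.04,.1,.0375),(.04,-.1,.0375),(.065,-.1,-.0375),(.065,-.1,.0375))]
L=O+x*-.07
leg=[L+a*x+b*y+[0,0,h] for h in(.04,.25) for a,b in((-.018,-.018),(.018,-.018),(.018,.018),(-.018,.018))]
out=[]
for c,(u,v,w,hh) in dict(scene=(280,170,130,130),side=(240,210,110,100)).items():
    im=cv2.resize(ims[c][v:v+hh,u:u+w],None,fx=400/w,fy=400/w,interpolation=cv2.INTER_CUBIC);s=400/w
    raw=im.copy()
    for P,col in((bed,(0,255,0)),(leg,(255,0,255))):
        q=((proj(c,P)-[u,v]+.5)*s).astype(int)
        for k in q:cv2.circle(im,tuple(map(int,k)),3,col,-1)
    out.append(cv2.resize(im,(400,400)))
cv2.imwrite("pics/crop1.png",np.hstack(out))
```

```text
[0.566 0.152 0.258] [0.551 0.152 0.044] [ 0.583 -0.015  0.046]
glue scene [(0.84, array([ 0.767, -0.125]))]
glue side [(0.63, array([ 0.769, -0.121]))]
faceplate scene [(0.81, array([ 0.487, -0.358]))]
faceplate side [(0.64, array([ 0.484, -0.372]))]
gouge scene [(0.8, array([ 0.358, -0.158])), (0.38, array([0.365, 0.249]))]
gouge side [(0.56, array([ 0.355, -0.168]))]
skew scene [(0.7, array([ 0.571, -0.457]))]
skew side [(0.83, array([ 0.549, -0.472]))]
bowl scene [(0.71, array([0.765, 0.143])), (0.42, array([0.611, 0.397]))]
bowl side [(0.84, array([0.778, 0.14 ]))]
mallet scene [(0.94, array([0.616, 0.398]))]
mallet side [(0.8, array([0.607, 0.397]))]
wax scene [(0.57, array([0.343, 0.245]))]
wax side [(0.64, array([0.348, 0.236]))]
```

View pics/crop1.png

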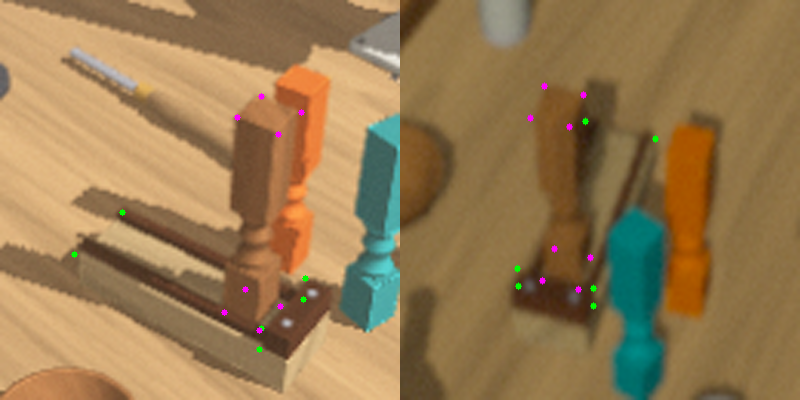

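The crop shows the brown leg standing in the wooden jig. Its head top is near (266,108) and its foot near (245,310) in the left half of the crop, with the stop's face just right of the foot. Orange and turquoise stand outside the jig. My estimate for the leg is about (0.555, 0.141), jig yaw about -1.40. I'll move above it, adding a half turn to keep joint 6 in range.

```bash
python3 -m inch '[10,15,25,0,0,0.1,100, 25,40,50,0,0,0.2,100, 45,65,80,0,0,0.32,100, 65,95,107,0,0,0.44,100, 85,125,107,0,0,0.56,100, 105,155,107,0,0,0.68,100, 125,185,107,0,0,0.8,100, 142,208,107,0,0,0.92,100]'
python3 -m inch '[18,26,0,0,0,0.12,100, 36,52,0,0,0,0.24,100, 54,78,0,0,0,0.36,100, 72,104,0,0,0,0.48,100, 90,130,0,0,0,0.6,100, 108,156,0,0,0,0.72,100, 126,182,0,0,0,0.84,100, 142,208,0,0,0,0.96,100]'
python3 -m inch '[18,26,0,0,0,0.12,100, 36,52,0,0,0,0.24,100, 54,78,0,0,0,0.36,100, 72,104,0,0,0,0.48,100, 90,130,0,0,0,0.6,100, 108,156,0,0,0,0.72,100, 126,182,0,0,0,0.84,100, 141,208,0,0,0,0.96,100]'
python3 -m inch '[0,0,0,0,0,0.11,100,0,0,0,0,0,0.21,100,0,0,0,0,0,0.21,100,0,0,0,0,0,0.21,100]'
python3 - <<'E'
from h import *
np.set_printoptions(precision=3,suppress=True)
from scipy.spatial.transform import Rotation as R
o=bot.get_obs();im=bot.camera("wrist");cv2.imwrite("pics/w1.png",im)
print(o["joint_pos"],o["eef_pos"],R.from_quat(o["tool_rot"]).as_matrix())
i=bot.camera_info("wrist");H=np.array(i["hand_eye"]);T=np.eye(4);T[:3,:3]=R.from_quat(o["tool_rot"]).as_matrix();T[:3,3]=o["eef_pos"]
W=T@H;print(H)
def wz(uv,z):
    p=cv2.undistortPoints(np.array([[uv]],float),np.array(i["intrinsics"]),np.array(i["distortion"]))[0,0]
    r=W[:3,:3]@[p[0],p[1],1];return W[:3,3]+r*(z-W[2,3])/r[2]
for n,z in(("leg_head",.25),("bed_end",.04),("stop_face",.0525)):
    for s in bot.spot_point("wrist",n):print(n,s["confidence"],s["uv"],wz(s["uv"],z))
E
```

```text
clock: 2.02
eef_pos: [0.2726, -0.2728, 0.3609]
tool_rot: [0.828, 0.56, 0.0, 0.001]
ft_force: [-1.0, -0.2, -0.3]
grip_width: 0.0853
grasp_force: 0.0
clock: 2.68
eef_pos: [0.4147, -0.0653, 0.3604]
tool_rot: [0.476, 0.879, 0.0, 0.0]
ft_force: [-0.5, -0.0, 0.2]
grip_width: 0.0855
grasp_force: 0.0
clock: 3.35
eef_pos: [0.5558, 0.1426, 0.36]
tool_rot: [0.016, 1.0, -0.0, 0.0]
ft_force: [0.1, 0.2, -0.2]
grip_width: 0.0853
grasp_force: 0.0
clock: 3.68
eef_pos: [0.5549, 0.1413, 0.3601]
tool_rot: [-0.084, 0.996, -0.0, -0.0]
ft_force: [-0.1, -0.4, 0.1]
grip_width: 0.0854
grasp_force: 0.0
[ 0.249  0.382  0.475  1.665 -0.     0.08 ] [0.555 0.141 0.36 ] [[-0.986 -0.168 -0.   ]
 [-0.168  0.986 -0.   ]
 [ 0.    -0.    -1.   ]]
[[-0.    -0.953 -0.302  0.077]
 [ 1.     0.    -0.001  0.001]
 [ 0.001 -0.302  0.953 -0.122]
 [ 0.     0.     0.     1.   ]]
leg_head 0.76 [317.1, 202.8] [0.556 0.143 0.25 ]
leg_head 0.67 [288.6, 68.5] [0.453 0.103 0.25 ]
leg_head 0.59 [401.4, 87.6] [0.452 0.191 0.25 ]
bed_end 0.92 [213.8, 158.4] [ 0.58 -0.02  0.04]
bed_end 0.19 [295.4, 262.4] [0.743 0.136 0.04 ]
stop_face 0.58 [341.3, 159.5] [0.546 0.179 0.052]
```

View pics/w1.png

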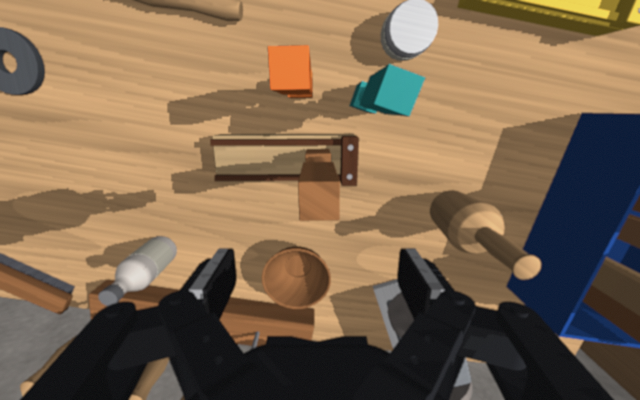

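The wrist view shows the leg's head at (318,200) between the rails, the stop at (349,160) and the bed's open end at (214,158). Measured: head (0.556, 0.143), stop face (0.546, 0.179), bed end (0.580, -0.020). That puts the bed ends 202 mm apart (expected 200) and the gap to the foot at about 19 mm, so both check out. I'll straddle the head loosely and then tip it.

```bash
python3 -m inch '[1,2,-25,0,0,0,100, 1,2,-55,0,0,0,100, 1,2,-85,0,0,0,100, 1,2,-110,0,0,0,100, 1,2,-130,0,0,0,100, 1,2,-135,0,0,0,60, 1,2,-135,0,0,0,58, 1,2,-135,0,0,0,58]'
python3 -m inch '[0,0,0,0,0,0,58, 0,0,0,0,0,0,58]'
python3 - <<'E'
import numpy as np
# tool pose table in world shifts (mm) from straddle pose, tool rigid with leg about pivot, plus 7mm lead
for d in range(0,75,5):
    t=np.radians(d);u=np.array([np.cos(t),-np.sin(t)]);l=np.array([np.sin(t),np.cos(t)])
    p=np.array([55,40])-18*u+185*l+7*u-np.array([37,225]);s,z=p
    print(d,np.round([.168*s,-.986*s,z]),np.round([.986*t,.168*t],3))
E
```

```text
clock: 4.55
eef_pos: [0.5563, 0.1431, 0.2264]
tool_rot: [-0.085, 0.996, 0.0, 0.001]
ft_force: [-0.6, 0.2, -0.1]
grip_width: 0.0513
grasp_force: 0.0
clock: 4.72
eef_pos: [0.557, 0.1434, 0.2274]
tool_rot: [-0.085, 0.996, 0.0, 0.002]
ft_force: [1.8, -0.1, 0.7]
grip_width: 0.0497
grasp_force: 0.0
0 [ 1. -7.  0.] [0. 0.]
5 [  4. -23.   0.] [0.086 0.015]
10 [  7. -39.  -1.] [0.172 0.029]
15 [  9. -54.  -3.] [0.258 0.044]
20 [ 12. -70.  -7.] [0.344 0.059]
25 [ 14. -85. -13.] [0.43  0.073]
30 [  17. -100.  -19.] [0.516 0.088]
35 [  19. -113.  -27.] [0.602 0.103]
40 [  22. -127.  -36.] [0.688 0.117]
45 [  24. -139.  -46.] [0.774 0.132]
50 [  26. -151.  -58.] [0.86  0.147]
55 [  27. -161.  -70.] [0.946 0.161]
60 [  29. -170.  -83.] [1.033 0.176]
65 [  30. -178.  -97.] [1.119 0.191]
70 [  32. -185. -111.] [1.205 0.205]
```

```bash
python3 -m inch '[1,-4,0,0,0,0,58, 1,-7,0,0,0,0,58, 2,-15,0,0.043,0.007,0,58, 4,-23,0,0.086,0.015,0,58, 5,-31,0,0.129,0.022,0,58, 7,-39,-1,0.172,0.029,0,58, 8,-46,-2,0.215,0.037,0,58, 9,-54,-3,0.258,0.044,0,58]'
python3 -m inch '[0,0,0,0,0,0,58, 0,0,0,0,0,0,58]'
python3 - <<'E'
from h import *
o=bot.get_obs();print(o["joint_pos"])
a=bot.camera("scene")[140:300,250:450];b=bot.camera("side")[190:350,220:420]
cv2.imwrite("pics/t1.png",np.hstack([cv2.resize(k,(400,320),interpolation=cv2.INTER_CUBIC) for k in(a,b)]))
E
```

```text
clock: 5.38
eef_pos: [0.5653, 0.0884, 0.2229]
tool_rot: [-0.085, 0.988, 0.131, -0.01]
ft_force: [0.0, -4.4, -1.7]
grip_width: 0.0496
grasp_force: 2.7
clock: 5.55
eef_pos: [0.5651, 0.0879, 0.2223]
tool_rot: [-0.084, 0.988, 0.13, -0.011]
ft_force: [-0.4, -1.0, -0.8]
grip_width: 0.05
grasp_force: 0.2
[ 0.02813836  0.42085358  0.15428695  1.34125043  0.25841586 -0.14542834]
```

View pics/t1.png

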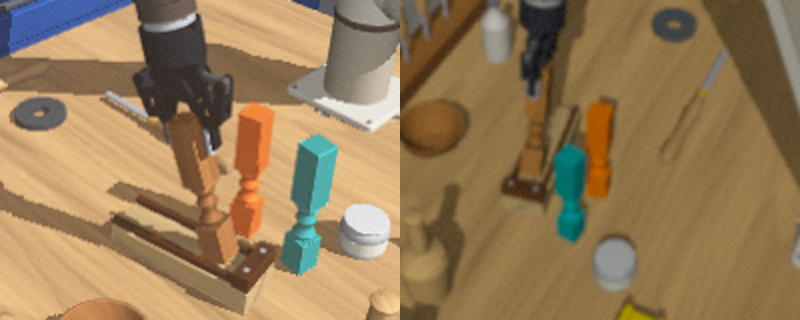

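The picture shows the leg tilted about 15° between the fingers, head at (185,120), foot still on the bed at (220,250) clear of the stop. Everything else is undisturbed. I'll go on lowering it.

```bash
python3 -m inch '[1,-8,-2,0.043,0.007,0,58, 3,-16,-4,0.086,0.015,0,58, 4,-23,-7,0.129,0.022,0,58, 5,-31,-10,0.172,0.029,0,58, 7,-38,-13,0.215,0.037,0,58, 8,-46,-16,0.258,0.044,0,58, 9,-52,-20,0.301,0.051,0,58, 10,-59,-24,0.344,0.059,0,58]'
python3 -m inch '[1,-7,-4,0.043,0.007,0,58, 3,-14,-9,0.086,0.015,0,58, 4,-20,-14,0.129,0.022,0,58, 5,-26,-19,0.172,0.029,0,58, 6,-32,-25,0.215,0.037,0,58, 7,-38,-31,0.258,0.044,0,58, 8,-43,-37,0.301,0.051,0,58, 8,-48,-43,0.344,0.059,0,58]'
python3 -m inch '[0,0,0,0,0,0,58, 0,0,0,0,0,0,58]'
python3 - <<'E'
from h import *
o=bot.get_obs();print(o["joint_pos"])
a=bot.camera("scene")[140:300,250:450];b=bot.camera("side")[190:350,220:420]
cv2.imwrite("pics/t2.png",np.hstack([cv2.resize(k,(400,320),interpolation=cv2.INTER_CUBIC) for k in(a,b)]))
E
```

```text
clock: 6.32
eef_pos: [0.5752, 0.0308, 0.1987]
tool_rot: [-0.083, 0.95, 0.3, -0.025]
ft_force: [0.1, -0.5, -0.1]
grip_width: 0.05
grasp_force: 0.5
clock: 6.98
eef_pos: [0.5834, -0.0175, 0.1551]
tool_rot: [-0.077, 0.884, 0.46, -0.039]
ft_force: [0.9, -1.8, -0.5]
grip_width: 0.0494
grasp_force: 0.7
clock: 7.15
eef_pos: [0.5828, -0.0175, 0.1539]
tool_rot: [-0.076, 0.884, 0.46, -0.04]
ft_force: [0.5, 1.1, -0.8]
grip_width: 0.0495
grasp_force: 0.7
[-0.3746813   0.86092893  0.40453266  1.75243742  0.77518682 -0.8133133 ]
```

View pics/t2.png

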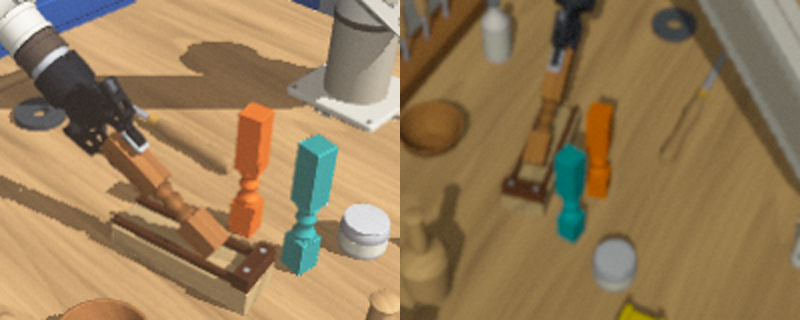

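The leg is now at about 50-55°, head at (125,150), foot on the bed at (210,235). Forces are small. Next is the tool at 70°, then I'll ease the head down.

```bash
python3 -m inch '[1,-5,-7,0.043,0.007,0,58, 2,-9,-13,0.086,0.015,0,58, 3,-13,-20,0.129,0.022,0,58, 3,-17,-27,0.172,0.029,0,58, 4,-21,-34,0.215,0.037,0,58, 5,-24,-41,0.258,0.044,0,60, 5,-24,-41,0.258,0.044,0,65, 5,-24,-41,0.258,0.044,0,70]'
python3 -m inch '[1,-5,-4,0,0,0,70, 2,-10,-9,0,0,0,70, 2,-15,-14,0,0,0,70, 3,-18,-20,0,0,0,70, 3,-21,-26,0,0,0,70, 4,-24,-32,0,0,0,70, 4,-26,-36,0,0,0,70, 4,-27,-39,0,0,0,70]'
python3 -m inch '[0,0,0,0,0,0,70]'
python3 - <<'E'
from h import *
o=bot.get_obs();print(o["joint_pos"])
a=bot.camera("scene")[140:300,250:450];b=bot.camera("side")[190:350,220:420]
cv2.imwrite("pics/t3.png",np.hstack([cv2.resize(k,(400,320),interpolation=cv2.INTER_CUBIC) for k in(a,b)]))
E
```

```text
clock: 7.92
eef_pos: [0.5879, -0.0411, 0.1138]
tool_rot: [-0.07, 0.816, 0.571, -0.049]
ft_force: [0.3, 0.6, -1.2]
grip_width: 0.0596
grasp_force: 0.9
clock: 8.58
eef_pos: [0.5917, -0.0692, 0.0743]
tool_rot: [-0.07, 0.816, 0.572, -0.048]
ft_force: [0.7, 1.2, -1.6]
grip_width: 0.0599
grasp_force: 0.8
clock: 8.67
eef_pos: [0.5916, -0.0691, 0.0741]
tool_rot: [-0.07, 0.816, 0.572, -0.048]
ft_force: [0.7, -1.7, -2.6]
grip_width: 0.0595
grasp_force: 1.0
[-0.47832372  1.21243883  0.68195518  2.06888372  0.84717712 -1.14731486]
```

View pics/t3.png

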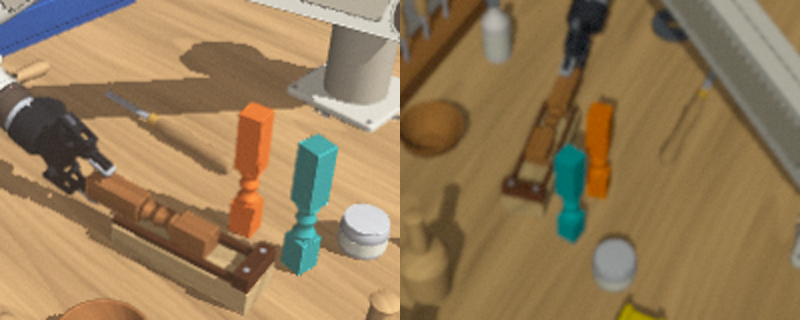

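The leg is nearly flat, head at (100,185) and foot at (215,235), still carried by the lower finger (about -2 N). I'll ease down the last bit.

```bash
python3 -m inch '[0,-1,-2,0,0,0,70, 0,-2,-4,0,0,0,70, 0,-3,-6,0,0,0,70, 0,-3,-7,0,0,0,70,0,-3,-8,0,0,0,70,0,-3,-8,0,0,0,70,0,-3,-8,0,0,0,70]'
python3 -m inch '[0,0,-1,0,0,0,70, 0,0,-2,0,0,0,70, 0,0,-4,0,0,0,70, 0,0,-5,0,0,0,70,0,0,-6,0,0,0,70,0,0,-6,0,0,0,70,0,0,-6,0,0,0,70]'
python3 - <<'E'
from h import *
o=bot.get_obs();print(o["joint_pos"],o["ft_force"])
a=bot.camera("scene")[160:280,270:420];b=bot.camera("side")[210:330,230:380]
cv2.imwrite("pics/t4.png",np.hstack([cv2.resize(k,(400,320),interpolation=cv2.INTER_CUBIC) for k in(a,b)]))
E
```

```text
clock: 9.35
eef_pos: [0.592, -0.0718, 0.0676]
tool_rot: [-0.07, 0.816, 0.571, -0.048]
ft_force: [-1.2, -0.8, -0.1]
grip_width: 0.06
grasp_force: 0.0
clock: 9.93
eef_pos: [0.5918, -0.0718, 0.0612]
tool_rot: [-0.07, 0.816, 0.572, -0.048]
ft_force: [-0.1, 0.9, 0.2]
grip_width: 0.0598
grasp_force: 0.0
[-0.48146155  1.23293138  0.69231989  2.06001288  0.84427163 -1.15022549] [-0.11737674  0.92473067  0.19919244]
```

View pics/t4.png

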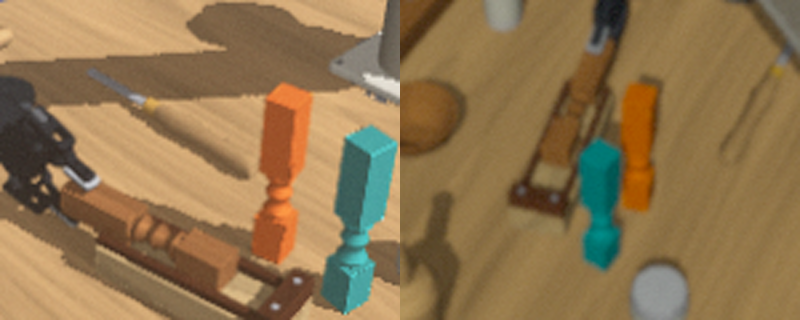

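The leg lies flat on the bed between the rails. Its head overhangs the open end at (75,200) and its foot is at (225,265), well short of the stop. The finger is free, so I'll withdraw, close, and line up behind the head.

```bash
python3 -m inch '[2,-10,4,0,0,0,70, 4,-25,9,0,0,0,70, 6,-40,14,0,0,0,70, 9,-58,20,0,0,0,70, 9,-60,20,0,0,0,30, 8,-60,15,0,0,0,0, 8,-60,8,0,0,0,0, 8,-60,6,0,0,0,0]'
python3 -m inch '[0,0,0,0,0,0,0, 0,0,0,0,0,0,0, 0,0,0,0,0,0,0, 0,0,0,0,0,0,0]'
python3 -m inch '[-1,5,0,0,0,0,0, -2,10,0,0,0,0,0, -3,15,0,0,0,0,0, -3,20,0,0,0,0,0, -4,25,0,0,0,0,0, -5,30,0,0,0,0,0]'
python3 - <<'E'
from h import *
o=bot.get_obs();print(o["joint_pos"],o["ft_force"])
a=bot.camera("scene")[160:280,270:420];b=bot.camera("side")[210:330,230:380]
cv2.imwrite("pics/t5.png",np.hstack([cv2.resize(k,(400,320),interpolation=cv2.INTER_CUBIC) for k in(a,b)]))
E
```

```text
clock: 10.7
eef_pos: [0.5903, -0.1228, 0.0622]
tool_rot: [-0.067, 0.82, 0.567, -0.044]
ft_force: [-0.4, 0.3, -1.1]
grip_width: 0.0114
grasp_force: 0.0
clock: 11.03
eef_pos: [0.5909, -0.123, 0.0637]
tool_rot: [-0.067, 0.82, 0.566, -0.043]
ft_force: [1.1, 0.1, -0.0]
grip_width: 0.0
grasp_force: 0.0
clock: 11.53
eef_pos: [0.5858, -0.093, 0.0639]
tool_rot: [-0.067, 0.82, 0.566, -0.043]
ft_force: [-0.1, -3.1, 0.2]
grip_width: 0.0002
grasp_force: 1.1
[-0.51267524  1.22543134  0.69554608  2.06234314  0.82258912 -1.15568031] [-0.09051272 -3.0893614   0.21833153]
```

View pics/t5.png

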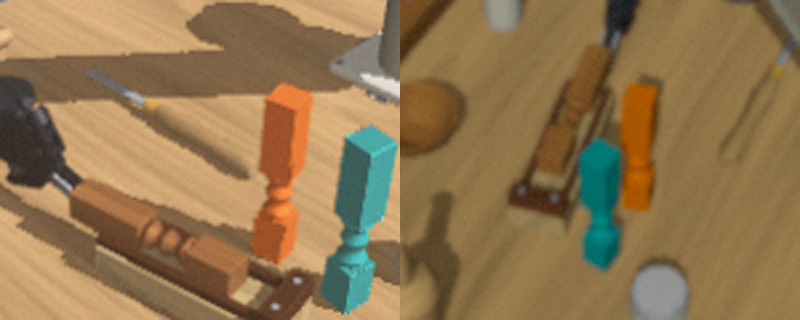

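The closed fingertips are on the head's end face at (72,190), pushing at 3 N. The leg is sliding, with about 40 mm left.

```bash
python3 -m inch '[-1,4,0,0,0,0,0, -1,8,0,0,0,0,0, -2,13,0,0,0,0,0, -3,18,0,0,0,0,0, -3,22,0,0,0,0,0, -4,26,0,0,0,0,0, -5,30,0,0,0,0,0, -5,33,0,0,0,0,0]'
python3 -m inch '[0,2,0,0,0,0,0, 0,4,0,0,0,0,0, -1,6,0,0,0,0,0]'
```

```text
clock: 12.3
eef_pos: [0.5806, -0.0599, 0.0639]
tool_rot: [-0.067, 0.82, 0.566, -0.043]
ft_force: [-0.1, -2.9, 1.9]
grip_width: 0.0001
grasp_force: 1.8
clock: 12.55
eef_pos: [0.58, -0.0543, 0.0639]
tool_rot: [-0.067, 0.82, 0.566, -0.043]
ft_force: [1.3, -3.7, 2.5]
grip_width: -0.0001
grasp_force: 2.1
```

```bash
python3 -m inch '[0,1,0,0,0,0,0, 0,2,0,0,0,0,0]'
python3 -m inch '[0,1,0,0,0,0,0, 0,2,0,0,0,0,0]'
python3 - <<'E'
from h import *
a=bot.camera("scene")[160:280,270:420];b=bot.camera("side")[210:330,230:380]
cv2.imwrite("pics/t6.png",np.hstack([cv2.resize(k,(400,320),interpolation=cv2.INTER_CUBIC) for k in(a,b)]))
E
```

```text
clock: 12.72
eef_pos: [0.5798, -0.0527, 0.0639]
tool_rot: [-0.067, 0.82, 0.566, -0.043]
ft_force: [0.2, -11.0, 3.3]
grip_width: 0.0
grasp_force: 5.3
clock: 12.88
eef_pos: [0.5798, -0.0524, 0.064]
tool_rot: [-0.067, 0.821, 0.565, -0.042]
ft_force: [-0.4, -17.4, 5.1]
grip_width: -0.0002
grasp_force: 8.7
```

View pics/t6.png

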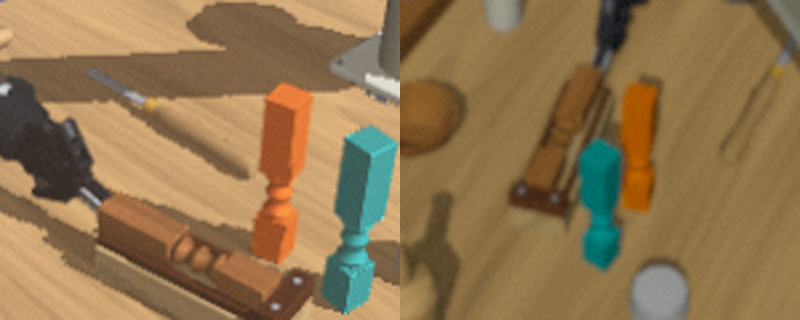

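The foot is against the stop at (275,290), the leg lies between the rails, and the force rose to 17 N without further motion. I'll back off and hand in.

```bash
python3 -m inch '[0,-3,0,0,0,0,0, 1,-8,1,0,0,0,0, 3,-18,5,0,0,0,0, 4,-30,10,0,0,0,0, 6,-42,20,0,0,0,0, 8,-54,35,0,0,0,0, 8,-60,50,0,0,0,0, 8,-60,55,0,0,0,0]'
python3 -m inch '[0,0,10,0,0,0,0, 0,0,10,0,0,0,0, 0,0,10,0,0,0,0]'
python3 - <<'E'
from h import *
a=bot.camera("scene")[160:280,270:420];b=cv2.imread("pics/scene0.png")
bot.camera("side")
for c,n,z in(("scene","leg_head",.058),("side","leg_head",.058),("scene","leg_foot",.058)):print(c,n,[(round(s["confidence"],2),atz(c,s["uv"],z).round(3)) for s in bot.spot_point(c,n)])
cv2.imwrite("pics/end.png",cv2.resize(a,(600,480),interpolation=cv2.INTER_CUBIC))
E
```

```text
clock: 13.65
eef_pos: [0.5851, -0.1084, 0.1182]
tool_rot: [-0.066, 0.822, 0.564, -0.04]
ft_force: [0.4, -0.8, 0.3]
grip_width: -0.0001
grasp_force: 0.0
clock: 13.9
eef_pos: [0.583, -0.105, 0.1268]
tool_rot: [-0.066, 0.822, 0.564, -0.04]
ft_force: [0.5, 0.3, -0.9]
grip_width: 0.0003
grasp_force: 0.0
scene leg_head [(0.87, array([ 0.593, -0.029,  0.058])), (0.61, array([ 0.247, -0.026,  0.058]))]
side leg_head [(0.97, array([ 0.591, -0.02 ,  0.058])), (0.96, array([ 0.503, -0.046,  0.058])), (0.93, array([0.506, 0.077, 0.058]))]
scene leg_foot [(0.8, array([0.489, 0.231, 0.058])), (0.72, array([0.51 , 0.132, 0.058])), (0.68, array([0.551, 0.178, 0.058]))]
```

View pics/end.png

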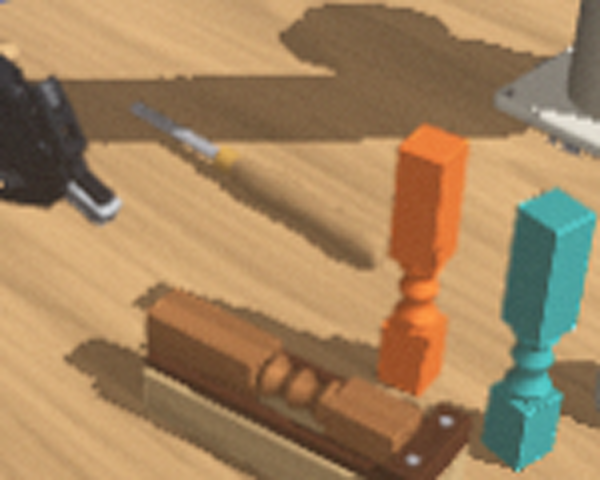

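The leg lies flat in the channel with its foot at (410,425) against the stop. The gripper is clear and the other things are untouched.

```bash
python3 -c "
from workcell import bot
print(bot.job_done())"
```

```text
the job is handed in; nothing more can be done
None
```

The leg was tipped over without being gripped, lowered onto the bed, and pushed along the rails until its foot met the stop; I handed the job in at about 14 s with the gripper clear and nothing else moved.

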